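Fit and hold the pressure cap on a coolant header tank

TASK

Lift the lid off the steel parts pan by its knob and set it down gently on the bench, knob up. Take the pressure cap out of the pan by its red finger bar, push it down onto the header tank's filler neck with its two tabs through the two notches, and turn it clockwise, nearly a quarter turn, until it stops with the bar in line with the tank. The catches on this neck are worn and the spring lifts the cap again, so finish while still holding: keep a firm grip on the bar with the cap pressed fully down and turned to its stop, ready for me to pump up the tank for the leak test, and leave the pan, spray can, screwdriver and spanner where they are.

Things in the scene. Friction and masses are not known exactly. Their poses are not given: they have to be found in the camera images.
- tank: Aluminium coolant header tank, 200 x 110 mm, top 140 mm above the bench, on a wooden board 230 x 130 x 18 mm screwed to the bench; it cannot move. Origin under its centre on the bench; x along its length, z up. The filler neck stands on its top, 40 mm from the centre towards -x; an 11 mm high brass plug 60 mm towards +x.
- neck (a point): Centre of the filler neck's top face, 166 mm above the bench; axes as the tank's. Tube 45 mm outside, 39 mm bore, with an outward flange 57 mm across, 3 mm thick, at the top. Cap home: its origin 12 mm below this point, its tabs under the flange. From the notches the cap turns clockwise (seen from above) by 80 degrees to stops, where bar and tabs lie along the tank's x; anticlockwise is blocked.
- notch (a point): Middle of one of the two notches in the neck's flange, at the flange's top, 26 mm from the neck's axis, 80 degrees anticlockwise from the tank's x axis (seen from above). The other notch is on the far side of the neck, half a turn round. Each is 20 mm wide and cut right through the flange; the cap's tabs (12 mm wide) pass down through them.
- seat (a point): Middle of the seat inside the neck, 20 mm below the neck point. The cap's sprung seal meets it when the cap's origin is 3 mm below the neck point, with 5 N; the push grows by 1 N per mm to 14 N with the cap home. The tabs clear the flange's underside when the origin is over 8 mm below the neck point. Let go when turned, the cap rises to about 8 mm below it, against the flange.
- cap: Round steel pressure cap 68 mm across, 0.1 kg, red finger bar on a black disc on top. Origin on its axis at the lower edge of its skirt, z up, x along the bar. Skirt bore 61 mm (2 mm play round the flange), flat top at z = 16 mm, roof inside at z = 12 mm. Below hangs a sprung rubber seal, 34 mm across, to z = -17 mm; the cap stands on it in the pan, upright, within 15 mm of the middle, at any yaw.
- cap_bar (a point): Middle of the cap's red finger bar, 25 mm above the cap's origin on its axis. The bar is 52 mm long (cap's x), 12 mm wide (cap's y) and 18 mm high, from z = 16 to 34 mm of the cap.
- cap_tab (a point): Middle of one of the cap's two tabs, 28 mm from its axis along +x, in line with the bar; the other is at -x, so the cap is the same after half a turn. The tabs point inwards from the skirt to 25 mm from the axis, 12 mm wide, from z = 0 to 5 mm of the cap.
- lid: Loose round steel lid of the pan, 172 mm across, 0.22 kg, lying on its rim. Origin at the centre of the underside of its locating step (144 mm across, 6 mm high, inside the pan's mouth), z up. Top of disc at z = 12 mm; black knob on the axis, 26 mm across, z = 16 to 34 mm. On the bench it rests on its step, origin at bench height. There is always room for it between tank and pan.
- pan: Round steel parts pan, 164 mm across outside, 158 mm inside, 68 mm high, floor 4 mm thick, 0.9 kg, loose on the bench. Origin under its centre.
- spray_can: Blue and white spray can with red cap, 65 mm across, 180 mm high, standing; origin under its centre. A bystander.
- screwdriver: Screwdriver with orange handle, 160 mm long, lying along its x axis; origin on the bench under its middle. A bystander.
- spanner: Steel spanner, 180 mm long, lying along its x axis; origin under its middle. A bystander.
Things that resemble listed ones, but are neither listed nor needed, are in the scene too. What is shaped like the lid but blue, brown or orange is not meant.

How it is judged (in metres and radians):
On the way, in this order (a step that is already met when the one before it is completed fails the run):
1. The lid lies flat on the bench, knob up, let go and at rest (height (world z) of lid below 0.01 m and angle between lid's own z axis and vertical below 0.1 rad and contact force between the fingers and lid below 0.1 N and linear speed of lid below 0.03 m/s), for 0.2 s.
2. The cap is lifted clear of the pan, in the gripper (height (world z) of cap above 0.09 m and contact force between the fingers and cap above 2 N), for 0.1 s.
At the end, for the whole second after the job is handed in: Cap on the neck, centred within 4 mm, level within 0.1 rad, pressed to within 2 mm of fully home, its bar turned clockwise to within 0.16 rad of the tank's length, at rest, still gripped with over 15 N of finger force in all; the lid flat on the bench, knob up, at rest (z of cap in the frame of neck below -0.0098 m and horizontal distance between cap and neck below 0.004 m and angle between each of cap, lid's own z axis and vertical below 0.1 rad and angle between the x axis of cap and the x axis of tank, either way round below 0.16 rad and linear speed of cap below 0.02 m/s and contact force between the fingers and cap above 15 N and height (world z) of lid below 0.01 m and linear speed of lid below 0.03 m/s); the arm keeps its last pose, push and grip.
It fails at once if The lid is dropped or slammed onto the bench (faster than 0.5 m/s just above it) (height (world z) of lid below 0.03 m and linear speed of lid above 0.5 m/s).
It fails at once if The pan is shifted by more than 30 mm (distance of pan from where it was at the start of the episode above 0.03 m).
It fails at once if The spray can, screwdriver or spanner is shifted by more than 30 mm (distance of any of spray_can, screwdriver, spanner from where it was at the start of the episode above 0.03 m).
It also fails if it takes over 64 s, if anything falls off the work surface, if the arm or the gripper's body presses on something with over 40 N, if the wrist force passes 120 N, or if a joint passes its speed limit or range.

ROBOT

A 6-joint arm with a two-finger parallel gripper is mounted at the origin on the work surface. World frame = base frame: x ahead of the robot, y to its left, z up, the work surface at z = 0. Lengths are in mm, angles in rad, forces in N, time in s.
With the tool pointing down it reaches from about 300 to 775 mm from the base axis. Payload 14.6 kg.
Tool frame: the origin (TCP) lies midway between the tips of the shut fingers; the grasp point (between the pads) lies manip.grasp_offset behind it (manip.grasp_offset is the distance from the TCP to the grasp point, in mm); z points along the fingers, y is the direction in which the jaws open and shut (so a half turn about z gives the same grasp; the last joint's range is limited). The gripper opens to 94 mm and grips with 3 to 60 N. Pads are 16 mm wide; open, the fingers measure 119 mm over their backs; the gripper's body (75 mm by 177 mm) begins 78 mm behind the grasp point.
Start: joints at [-1.395, 0.3, 1.521, -0, 1.321, -0.067], TCP at [132.225, -533.859, 205.446] pointing down, gripper open.
Joint ranges: [-3.03, 3.03], [-0.79, 2.21], [0.23, 2.52], [-1.04, 4.18], [0, 3.07], [-2.55, 2.55]. Speed limits (rad/s): [2.22, 2.22, 2.57, 3.14, 3.14, 3.14].

INTERFACE

Orientations are given as [roll, pitch, yaw] about the fixed x, y, z axes, in that order (R = Rz(yaw) Ry(pitch) Rx(roll)).
In Python, from cell import monitor, vision, order, manip gives the robot as it stands.
- The arm moves only by the shell command python3 -m jog 'ROWS' [FORCE]. ROWS is JSON, a list of rows, each a list of 7 numbers: the shift along the tool's x, y, z in cm, then the turn, a rotation vector about the tool's x, y, z in rad, then the opening in per cent of the stroke, from 0 (shut) to 100 (fully open). In form: [[tx, ty, tz, rx, ry, rz, jaw], ...]. A call has 1 to 8 rows; each row shifts and turns the commanded pose from where the row before left it, along the tool's axes as they then stand; what a row does not reach is not made up. A row lasts 1/10 s, in which the tool goes at most 50 mm and 8.59 degrees, less where a joint would pass 70% of its speed; a pose out of reach is approached as far as the arm can. A call is refused whole if a number of a shift passes 5 or a number of a turn 0.15, either way. A call with a gripper value outside its range is refused whole. The fingers move at their own pace and stop on an object; FORCE is the grip in N (left out, the last holds). Time passes only in rows, so rows that do not move let the fingers close. It gives the time, the measured TCP pose, the force and the opening at its end, in the units of the state.
- monitor.read_state(): the state, without advancing time (a new reading comes with each control period).
- vision.camera(name): name is "side" or "top"; returns a dict with "color" (400x640x3 uint8, blue, green, red), "fx", "fy", "cx", "cy" (pixels), "distortion" ([k1, k2, p1, p2, k3] as OpenCV has them; the pictures are not rectified), "cam_to_world" (4x4, takes a point from camera to world coordinates). Camera axes: x right, y down, z forward; pixel columns grow to the right and rows downward; lengths in mm; the calibration is good to about 2 mm. A picture is of the moment at which its call begins. There is no depth.
- order.sign_off(): hands the job in, once; it reports no verdict.
The state is a dict: "clock": time; "joints": joint angles; "qd": joint speeds; "effort": joint torques, N m; "eef_pos": TCP position; "eef_rot": TCP orientation; "wrist_force": force on the tool from outside, world axes, zero at the start; "moment": the same for the moment, N m; "finger_gap": finger opening in mm.
Only numpy, scipy, OpenCV 4.12 (cv2) and the standard library are available. Lean on these libraries where they do the work, as an engineer would, in place of code of your own. Each camera call takes 0.05 s, during which the arm holds its last target.

## Working session

There is one attempt and no reset: what is moved stays moved. The work goes in short steps, Python scripts to look and compute and a shell command to move; the robot and the scene stay as the last step left them, time stands still between calls to the robot, and variables do not carry over. Pictures are saved under pics/ and viewed, and the job is handed in when it is done.

```bash
ls; mkdir -p pics; python3 - <<'E'
from cell import monitor, vision, order, manip
import cv2
print(monitor.read_state()); print(manip.grasp_offset)
for n in("side","top"):
    c=vision.camera(n); cv2.imwrite(f"pics/{n}0.png",c["color"])
    print(n,{k:c[k] for k in c if k!="color"})
E
```

```text
pics
{'clock': 0.0, 'joints': array([-1.39458742e+00,  3.00482168e-01,  1.52158357e+00,  1.76378261e-05,
        1.32068922e+00, -6.65781993e-02]), 'qd': array([ 0.00116599,  0.00120246, -0.0018402 ,  0.00085711, -0.00017781,
        0.00147106]), 'effort': array([ 1.87913953e-03, -5.31806266e+01, -3.52738452e+01,  7.09070242e-02,
        2.43754894e-02, -1.05588877e-04]), 'eef_pos': array([ 132.19231156, -533.60843503,  204.87920376]), 'eef_rot': array([-3.14043406e+00, -9.43730617e-05,  2.42782677e-01]), 'wrist_force': array([ 0.11829719, -0.8299622 ,  0.41919076]), 'moment': array([ 0.01826567, -0.00580997,  0.00097036]), 'finger_gap': 93.72972589271875}
18.8
side {'fx': 432.6684762293201, 'fy': 432.6684762293201, 'cx': 327.09117172405496, 'cy': 192.64004771682167, 'distortion': array([-0.0961688,  0.       ,  0.       ,  0.       ,  0.       ]), 'cam_to_world': array([[-9.86875419e-01, -1.06166423e-01,  1.21678253e-01,
         3.27760562e+02],
       [-1.60386878e-01,  7.32073181e-01, -6.62076209e-01,
         1.08117788e+03],
       [-1.87871230e-02, -6.72902332e-01, -7.39492729e-01,
         1.15609225e+03],
       [ 0.00000000e+00,  0.00000000e+00,  0.00000000e+00,
         1.00000000e+00]])}
top {'fx': 426.45486507829645, 'fy': 426.45486507829645, 'cx': 314.7458219875663, 'cy': 200.40725344442316, 'distortion': array([-0.01816816,  0.        ,  0.        ,  0.        ,  0.        ]), 'cam_to_world': array([[ 8.82651637e-03, -9.96742270e-01,  8.01681968e-02,
         3.97812963e+02],
       [-9.99953643e-01, -8.48954663e-03,  4.54316334e-03,
         1.41597699e+02],
       [-3.84777130e-03, -8.02045807e-02, -9.96770997e-01,
         1.36842871e+03],
       [ 0.00000000e+00,  0.00000000e+00,  0.00000000e+00,
         1.00000000e+00]])}
```

View pics/side0.png

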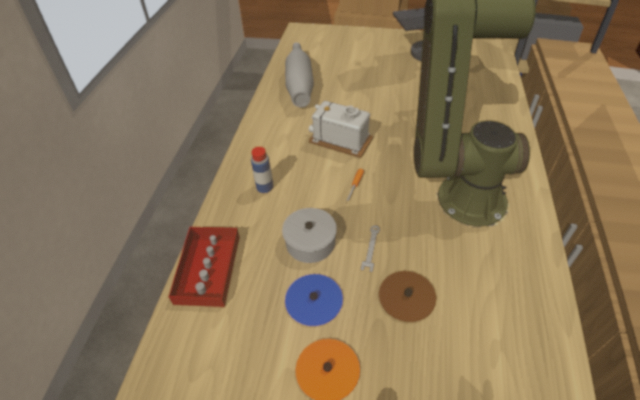

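View pics/top0.png

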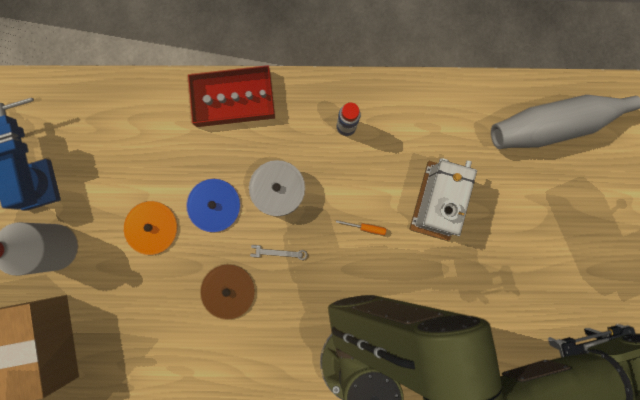

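The side view shows the pan with its grey lid (310,232), the tank (340,127), the can (262,170), the screwdriver (356,183) and the spanner (371,247). The top view shows the pan and lid at (277,187) and the tank at (447,198), with its neck near (449,210) and brass plug at (457,177). The lid candidates in the top view are grey at (277,187), blue (213,205), brown (227,291) and orange (150,228). Only the grey one fits, being steel and lying on the pan. I'll confirm that in crops.

```bash
cat > h.py <<'E'
import numpy as np, cv2
from cell import monitor, vision, order, manip
def ray(c,uv):
    K=np.array([[c["fx"],0,c["cx"]],[0,c["fy"],c["cy"]],[0,0,1]])
    p=cv2.undistortPoints(np.array(uv,float).reshape(-1,1,2),K,c["distortion"]).reshape(-1,2)
    T=c["cam_to_world"]; d=np.c_[p,np.ones(len(p))]@T[:3,:3].T
    return T[:3,3],d
def onplane(c,uv,z):
    o,d=ray(c,uv); return o+d*((z-o[2])/d[:,2])[:,None]
def proj(c,P):
    T=np.linalg.inv(c["cam_to_world"]); K=np.array([[c["fx"],0,c["cx"]],[0,c["fy"],c["cy"]],[0,0,1]])
    return cv2.projectPoints(np.array(P,float).reshape(-1,1,3),T[:3,:3],T[:3,3],K,c["distortion"])[0].reshape(-1,2)
def two(c1,uv1,c2,uv2):
    o1,d1=ray(c1,[uv1]);o2,d2=ray(c2,[uv2]);d1=d1[0]/np.linalg.norm(d1);d2=d2[0]/np.linalg.norm(d2)
    s=np.linalg.lstsq(np.c_[d1,-d2],o2-o1,rcond=None)[0]
    a=o1+s[0]*d1;b=o2+s[1]*d2
    return (a+b)/2,np.linalg.norm(a-b)
def crop(c,x0,y0,w,h,s,name):
    im=c["color"][y0:y0+h,x0:x0+w]; cv2.imwrite("pics/"+name,cv2.resize(im,None,fx=s,fy=s,interpolation=cv2.INTER_CUBIC))
E
python3 - <<'E'
from h import *
t=vision.camera("top");s=vision.camera("side")
crop(t,240,150,260,110,3,"t1.png"); crop(s,270,90,110,180,3,"s1.png")
E
```

```text
(no output)
```

View pics/t1.png

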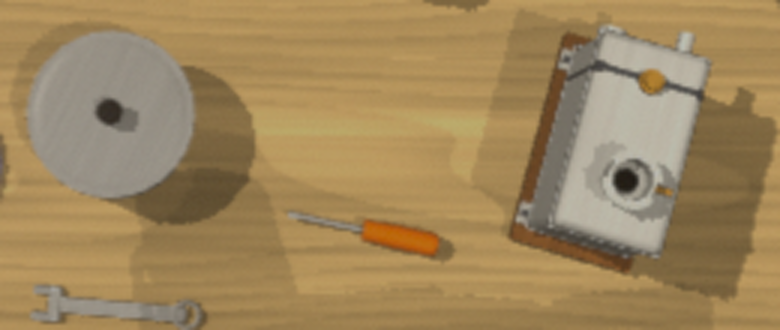

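View pics/s1.png

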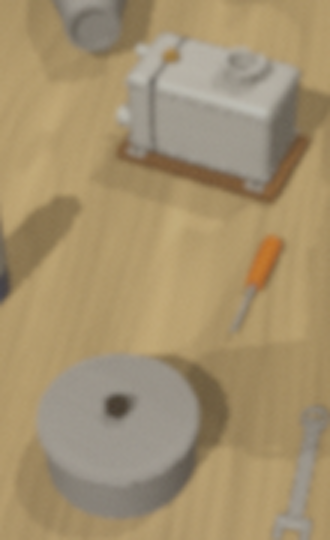

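Crop confirmed: the grey lid with the black knob sits on the steel pan, at (276,187) in the top view. The neck's bore is the dark spot at about (449,210) on the tank, and the plug is at (457,177). Next come sub-pixel measurements.

```bash
cat > m1.py <<'E'
from h import *
t=vision.camera("top");s=vision.camera("side")
def hsv(c): return cv2.cvtColor(c["color"],cv2.COLOR_BGR2HSV)
def fill(c,x0,y0,x1,y1,f):
    h=hsv(c); m=np.zeros(h.shape[:2],np.uint8); m[y0:y1,x0:x1]=f(h)[y0:y1,x0:x1]*255
    return m
def big(m):
    cs=cv2.findContours(m,cv2.RETR_EXTERNAL,cv2.CHAIN_APPROX_NONE)[0]
    return max(cs,key=cv2.contourArea)
# lid
m=fill(t,240,150,320,225,lambda h:(h[...,1]<50)&(h[...,2]>110))
k=cv2.convexHull(big(m)); k=big(m)
P=onplane(t,k.reshape(-1,2),73.)
A=np.c_[2*P[:,:2],np.ones(len(P))]; b=(P[:,:2]**2).sum(1); x=np.linalg.lstsq(A,b,rcond=None)[0]
print("lid top",x[:2],np.sqrt(x[2]+x[0]**2+x[1]**2), cv2.minAreaRect(k))
# knob dark
for c,r,n in((t,(262,175,292,200),"top"),(s,(298,215,322,240),"side")):
    h=hsv(c); mm=np.zeros(h.shape[:2],np.float64); x0,y0,x1,y1=r
    mm[y0:y1,x0:x1]=np.clip(75-h[...,2][y0:y1,x0:x1].astype(float),0,None)
    M=cv2.moments(mm.astype(np.float32)); u=(M["m10"]/M["m00"],M["m01"]/M["m00"]); print(n,"knob px",u, onplane(c,[u],87.)); 
    if n=="top":ut=u
    else:us=u
print("two-view knob",two(t,ut,s,us))
for c,x,y,w,n in((t,425,150,60,"top"),(s,305,95,70,"side")):
    crop(c,x,y,w,100 if n=="top" else 60,7 if n=="top" else 10,"tank_%s.png"%n)
E
python3 m1.py
```

```text
lid top [540.06685646 264.76572622] 82.99310771377733 ((276.0, 188.0), (54.0, 54.0), 90.0)
top knob px (276.21363636363634, 186.85113636363636) [[541.00599487 264.31415476  87.        ]]
side knob px (309.05263157894734, 224.68421052631578) [[537.87350719 266.21696513  87.        ]]
two-view knob (array([539.81911508, 264.38657521,  84.58673312]), np.float64(2.9091037468625096))
```

```bash
python3 - <<'E'
import cv2
a=cv2.imread("pics/tank_top.png");print(a.shape)
b=cv2.imread("pics/tank_side.png");print(b.shape)
E
```

```text
(700, 420, 3)
(600, 700, 3)
```

View pics/tank_side.png

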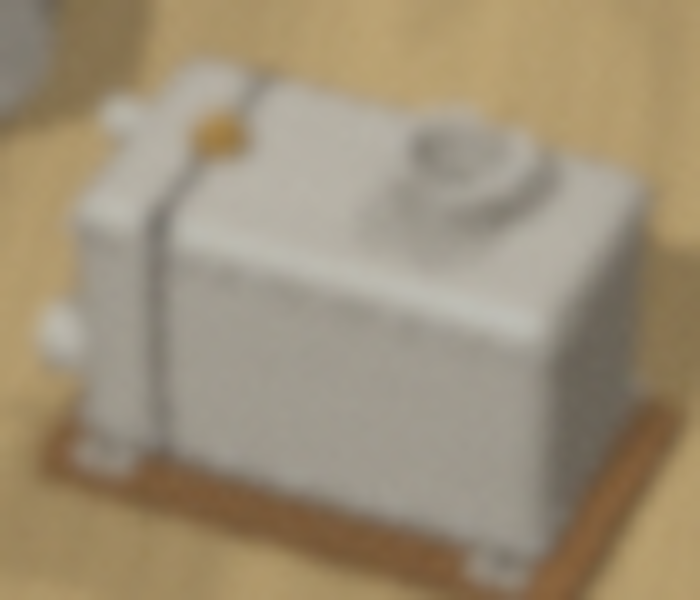

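View pics/tank_top.png

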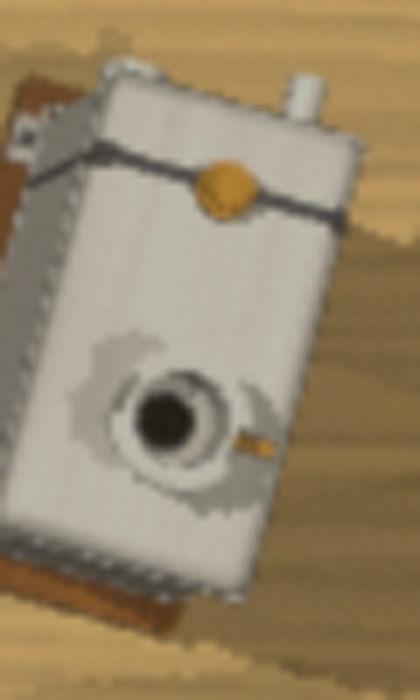

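```bash
cat > m2.py <<'E'
from h import *
t=vision.camera("top");s=vision.camera("side")
def orange(c,x0,y0,x1,y1):
    h=cv2.cvtColor(c["color"],cv2.COLOR_BGR2HSV)[y0:y1,x0:x1]
    w=((h[...,0]>8)&(h[...,0]<25)&(h[...,1]>120)&(h[...,2]>90)).astype(np.uint8)
    n,l,st,ce=cv2.connectedComponentsWithStats(w); i=1+np.argmax(st[1:,4]); return ce[i]+[x0,y0],st[i]
pt,st=orange(t,450,170,464,184); ps,ss=orange(s,322,104,332,113)
print("plug",pt,st,ps,ss,onplane(t,[pt],151.)[0],onplane(s,[ps],148.)[0],two(t,pt,s,ps))
# tank top edges: bright mask in top
h=cv2.cvtColor(t["color"],cv2.COLOR_BGR2HSV)
m=np.zeros(h.shape[:2],np.uint8); m[150:245,405:485]=((h[...,1]<45)&(h[...,2]>150))[150:245,405:485]*255
m=cv2.morphologyEx(m,cv2.MORPH_CLOSE,np.ones((9,9),np.uint8))
m=cv2.morphologyEx(m,cv2.MORPH_OPEN,np.ones((9,9),np.uint8))
k=max(cv2.findContours(m,cv2.RETR_EXTERNAL,cv2.CHAIN_APPROX_NONE)[0],key=cv2.contourArea)
P=onplane(t,k.reshape(-1,2),139.)[:,:2].astype(np.float32)
r=cv2.minAreaRect(P);print("tank rect",r)
im=t["color"].copy()
ov=cv2.resize(im[145:250,405:490],None,fx=6,fy=6,interpolation=cv2.INTER_CUBIC)
cv2.drawContours(ov,[((k.reshape(-1,1,2)-[405,145])*6+3).astype(int)],-1,(0,0,255),1)
cv2.imwrite("pics/tankmask.png",ov)
E
python3 m2.py
```

```text
plug [456.67924528 176.62264151] [ 3  3  9  8 53] [326.33333333 108.11111111] [3 3 4 3 9] [ 567.90847774 -260.89242408  151.        ] [ 567.09645271 -255.204986    148.        ] (array([ 568.98026365, -264.12286409,  141.28220457]), np.float64(0.5693930132124252))
tank rect ((514.879638671875, -244.84193420410156), (107.17691802978516, 201.517333984375), 76.3479995727539)
```

View pics/tankmask.png

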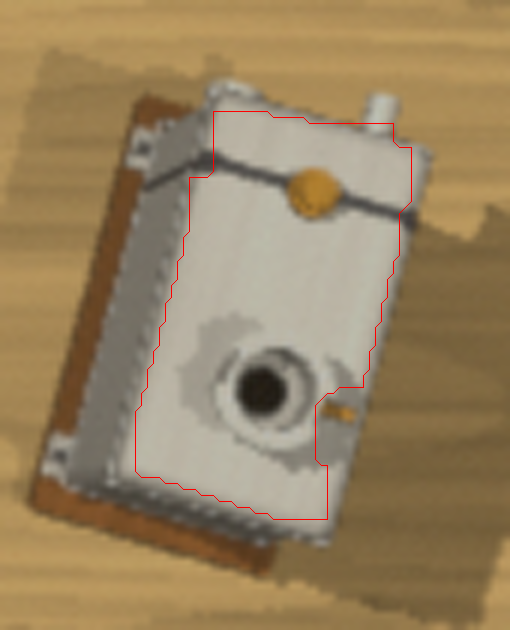

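```bash
cat > m3.py <<'E'
from h import *
import sys
t=vision.camera("top");s=vision.camera("side")
print(onplane(t,[(449.1,210.4)],166.), onplane(s,[(351.,111.)],166.))
cx,cy=float(sys.argv[1]),float(sys.argv[2]); yaw=np.radians(-13.6)
a=np.linspace(0,2*np.pi,73)
outs=[]
for c,x0,y0 in((t,432,193),(s,338,97)):
    S=16; w=36 if c is t else 30
    g=c["color"][y0:y0+w,x0:x0+w]; g=cv2.resize(g,None,fx=S,fy=S,interpolation=cv2.INTER_CUBIC)
    g=cv2.convertScaleAbs(g,alpha=1.6,beta=-120)
    g0=g.copy()
    for R,z,col in((28.5,166,(0,0,255)),(19.5,166,(0,255,0))):
        q=proj(c,np.c_[cx+R*np.cos(a),cy+R*np.sin(a),0*a+z])
        q=((q-[x0,y0]+.5)*S).astype(int); cv2.polylines(g,[q.reshape(-1,1,2)],True,col,1)
    o=np.hstack([g0,g]); o=cv2.resize(o,None,fx=.69,fy=.69) if o.shape[1]>800 else o
    cv2.imwrite("pics/neck_%s.png"%("t" if c is t else "s"),cv2.resize(np.hstack([g0,g]),(800,400)))
E
python3 m3.py 472 -237
```

```text
[[ 469.43385114 -232.72546838  166.        ]] [[ 468.33562271 -226.30990521  166.        ]]
```

View pics/neck_t.png

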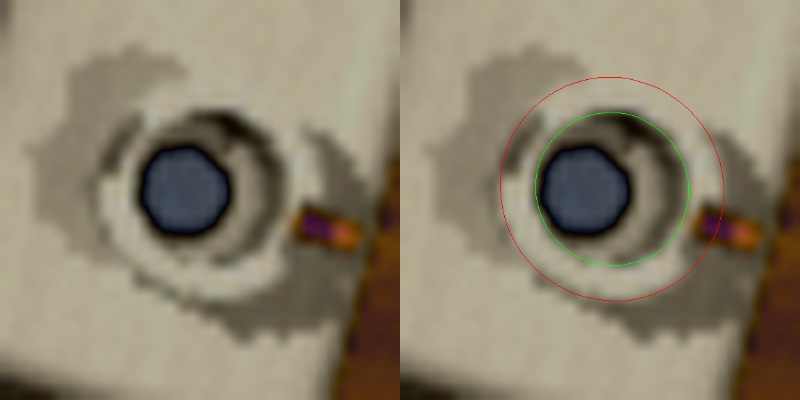

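View pics/neck_s.png

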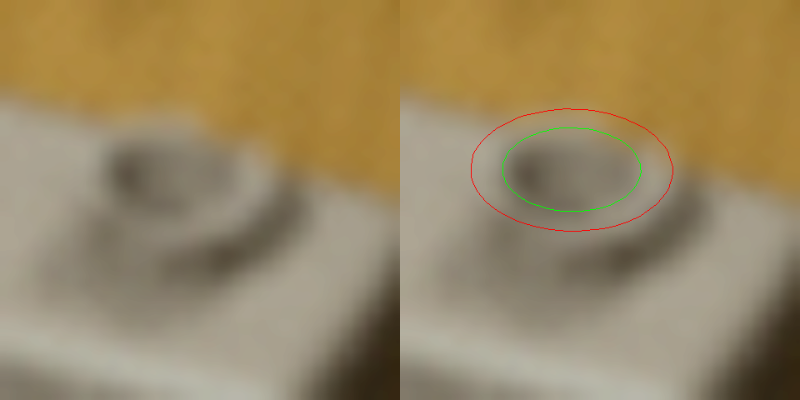

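The top view shows the neck's bore and flange, the left notch at about (125,145) in the crop, and the right notch beside the orange pipe. Circles of the given sizes drawn at (472,-237,166) match flange and bore in both views. Plug to neck measures 99.4 mm against the 100 expected, and the yaw is about -14°. Now the bystanders and a spot for the lid.

```bash
python3 - <<'E'
from h import *
t=vision.camera("top");s=vision.camera("side")
P=lambda n,u,z:print(n,onplane(t,u,z)[:,:2].round())
P("screwdriver ends",[(336,222),(388,234)],8); P("spanner",[(251,250),(307,256)],3)
P("can base/top",[(348,128)],90); P("can red top",[(349,111)],178)
print("side can base",onplane(s,[(264,190)],0)[0].round())
P("board",[(411,232),(452,240),(429,158)],18)
P("red tray",[(192,125),(274,117)],30); P("blue lid",[(213,205)],6)
q=proj(t,[[565,20,0],[565+86,20,6],[565-86,20,6],[565,106,6],[565,-66,6]]);print(q.round())
E
```

```text
screwdriver ends [[439.  79.]
 [402. -86.]]
spanner [[347. 350.]
 [330. 171.]]
can base/top [[723.  48.]]
can red top [[750.  52.]]
side can base [748.  66.   0.]
board [[ 409. -157.]
 [ 385. -286.]
 [ 646. -217.]]
red tray [[745. 543.]
 [772. 281.]]
blue lid [[490. 474.]]
[[354. 183.]
 [355. 156.]
 [355. 210.]
 [328. 183.]
 [381. 183.]]
```

```bash
python3 -m jog '[[2.67,-3.08,0,0,0,0,100],[2.67,-3.08,0,0,0,0,100],[2.67,-3.08,0,0,0,0,100],[2.67,-3.08,0,0,0,0,100],[2.67,-3.08,0,0,0,0,100],[2.67,-3.08,0,0,0,0,100],[2.67,-3.08,0,0,0,0,100],[2.67,-3.08,0,0,0,0,100]]' 20
python3 -m jog '[[2.67,-3.08,0,0,0,0,60],[2.67,-3.08,0,0,0,0,60],[2.67,-3.08,0,0,0,0,60],[2.67,-3.08,0,0,0,0,60],[2.67,-3.08,0,0,0,0,60],[2.67,-3.08,0,0,0,0,60],[2.67,-3.08,0,0,0,0,60],[2.67,-3.08,0,0,0,0,60]]'
```

```text
clock: 1.4
eef_pos: [280.7, -241.9, 205.6]
eef_rot: [3.141, -0.0, 0.242]
wrist_force: [0.2, -0.2, 0.3]
finger_gap: 94.1
clock: 2.2
eef_pos: [428.9, 49.0, 205.6]
eef_rot: [3.141, -0.001, 0.243]
wrist_force: [1.4, -2.2, 0.4]
finger_gap: 56.6
```

```bash
python3 -m jog '[[2.67,-3.08,0,0,0,0,60],[2.67,-3.08,0,0,0,0,60],[2.67,-3.08,0,0,0,0,60],[2.67,-3.08,0,0,0,0,60],[2.67,-3.08,0,0,0,0,60],[2.67,-3.08,0,0,0,0,60],[0,0,0,0,0,0,60],[0,0,0,0,0,0,60]]'
python3 - <<'E'
from h import *
s=vision.camera("side");st=monitor.read_state();print(st["eef_pos"],st["eef_rot"])
crop(s,230,110,160,150,4,"s2.png")
t=vision.camera("top");crop(t,220,130,160,120,4,"t2.png")
E
```

```text
clock: 3.0
eef_pos: [539.3, 265.3, 204.8]
eef_rot: [3.141, 0.001, 0.244]
wrist_force: [0.7, -0.7, -0.1]
finger_gap: 56.3
[539.21495441 264.65949772 205.20360657] [3.14139866e+00 6.08967835e-04 2.42907193e-01]
```

View pics/s2.png

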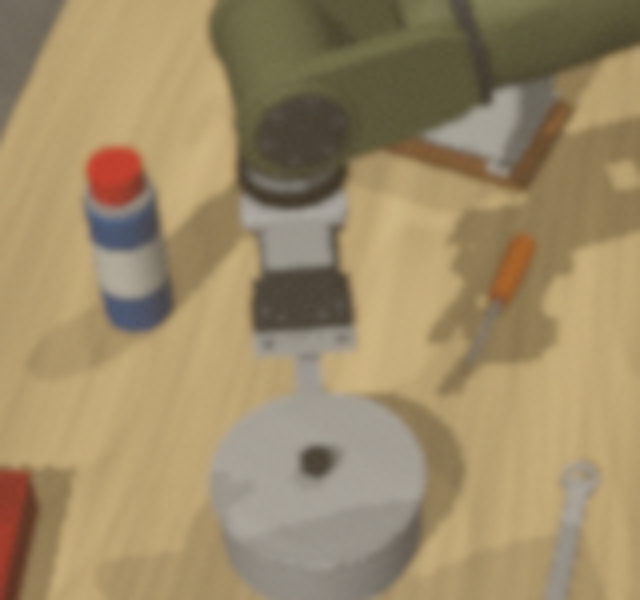

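View pics/t2.png

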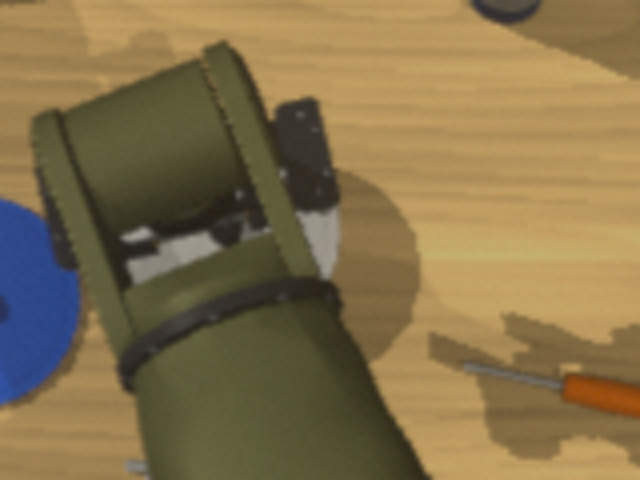

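The side crop shows the fingers right above the knob (crop 317,460), and the top view is covered by the arm. Descending.

```bash
python3 -m jog '[[0,0,3,0,0,0,60],[0,0,3,0,0,0,60],[0,0,3,0,0,0,60],[0,0,1,0,0,0,60],[0,0,0,0,0,0,60]]' 
python3 -m jog '[[0,0,1,0,0,0,60],[0,0,1,0,0,0,60],[0,0,0.7,0,0,0,60],[0,0,0,0,0,0,60]]'
```

```text
clock: 3.6
eef_pos: [539.1, 264.2, 105.1]
eef_rot: [3.141, 0.002, 0.242]
wrist_force: [-0.2, -0.0, 0.4]
finger_gap: 56.7
clock: 4.0
eef_pos: [539.1, 264.9, 77.5]
eef_rot: [3.141, 0.001, 0.243]
wrist_force: [0.4, -0.1, -0.0]
finger_gap: 56.6
```

```bash
python3 -m jog '[[0,0,0,0,0,0,20],[0,0,0,0,0,0,20],[0,0,0,0,0,0,20],[0,0,0,0,0,0,20],[0,0,0,0,0,0,20],[0,0,0,0,0,0,20]]' 35
python3 -m jog '[[0,0,-0.5,0,0,0,20],[0,0,-1,0,0,0,20],[0,0,-1,0,0,0,20],[0,0,-1,0,0,0,20],[0,0,0,0,0,0,20]]' 35
```

```text
clock: 4.6
eef_pos: [539.6, 265.2, 78.7]
eef_rot: [-3.141, -0.0, 0.243]
wrist_force: [-0.8, -0.2, 2.5]
finger_gap: 25.6
clock: 5.1
eef_pos: [540.2, 265.4, 115.5]
eef_rot: [-3.141, -0.003, 0.243]
wrist_force: [0.2, 0.1, -2.6]
finger_gap: 25.0
```

```bash
python3 -m jog '[[0,0,-1,0,0,0,20],[0,0,-1,0,0,0,20],[-0.36,2.49,0,0,0,0,20],[-0.36,2.49,0,0,0,0,20],[-0.36,2.49,0,0,0,0,20],[-0.36,2.49,0,0,0,0,20],[-0.36,2.49,0,0,0,0,20],[-0.36,2.49,0,0,0,0,20]]' 
python3 -m jog '[[-0.36,2.49,0,0,0,0,20],[-0.36,2.49,0,0,0,0,20],[-0.36,2.49,0,0,0,0,20],[-0.36,2.49,0,0,0,0,20],[0,0,0,0,0,0,20],[0,0,0,0,0,0,20]]'
python3 - <<'E'
from h import *
s=vision.camera("side");st=monitor.read_state();print(st["eef_pos"],st["eef_rot"])
crop(s,230,90,160,170,3.5,"s3.png")
t=vision.camera("top");crop(t,230,130,200,120,4,"t3.png")
E
```

```text
clock: 5.9
eef_pos: [554.6, 113.9, 134.1]
eef_rot: [3.142, -0.0, 0.243]
wrist_force: [0.5, -0.2, -2.8]
finger_gap: 25.0
clock: 6.5
eef_pos: [564.5, 14.6, 133.9]
eef_rot: [-3.142, -0.0, 0.242]
wrist_force: [0.3, -0.1, -3.0]
finger_gap: 25.0
[564.43214327  15.15771972 133.78479313] [-3.14147466e+00 -2.58608723e-04  2.42740162e-01]
```

View pics/s3.png

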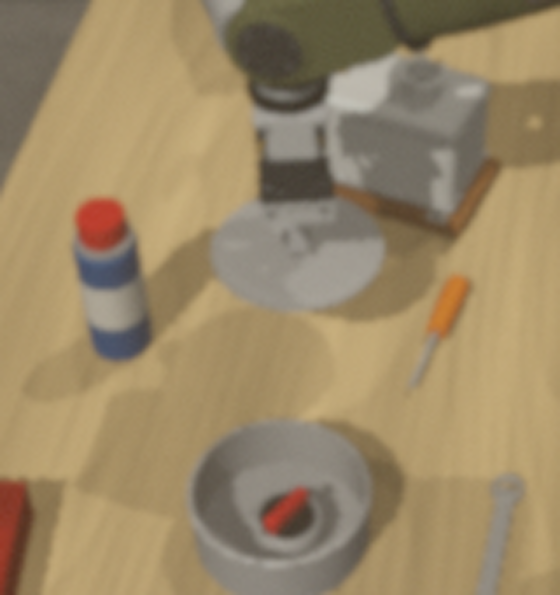

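View pics/t3.png

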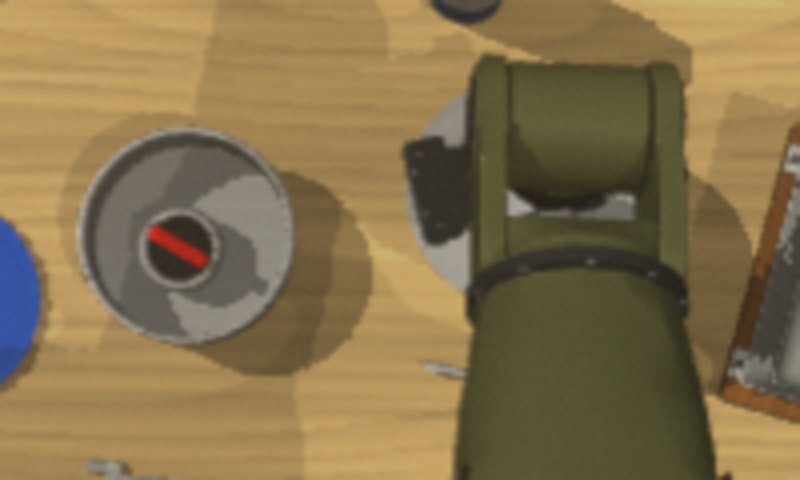

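The lid is held level over clear bench. The cap stands in the open pan, its red bar at about (275,192) in the full top image. Lowering the lid.

```bash
python3 -m jog '[[0,0,2,0,0,0,20],[0,0,3,0,0,0,20],[0,0,3,0,0,0,20],[0,0,2,0,0,0,20],[0,0,0.5,0,0,0,20],[0,0,0.3,0,0,0,20],[0,0,0.3,0,0,0,20],[0,0,0,0,0,0,20]]'
python3 -m jog '[[0,0,0.2,0,0,0,20],[0,0,0.2,0,0,0,20],[0,0,0,0,0,0,20]]'
```

```text
clock: 7.4
eef_pos: [564.8, 14.9, 23.1]
eef_rot: [3.141, -0.001, 0.243]
wrist_force: [0.6, -0.2, -3.4]
finger_gap: 25.2
clock: 7.7
eef_pos: [564.4, 14.7, 18.4]
eef_rot: [-3.142, 0.0, 0.243]
wrist_force: [0.2, -0.2, -2.5]
finger_gap: 25.2
```

```bash
python3 -m jog '[[0,0,0.1,0,0,0,20],[0,0,0.1,0,0,0,20],[0,0,0,0,0,0,20]]'
```

```text
clock: 8.0
eef_pos: [564.5, 14.7, 16.7]
eef_rot: [3.142, -0.0, 0.243]
wrist_force: [-1.6, -0.9, 0.9]
finger_gap: 25.3
```

The lid touches down: vertical force went from -2.5 to +0.9 N. Releasing.

```bash
python3 -m jog '[[0,0,0,0,0,0,35],[0,0,0,0,0,0,50],[0,0,0,0,0,0,60],[0,0,0,0,0,0,60],[0,0,-1,0,0,0,60],[0,0,-2,0,0,0,60],[0,0,-3,0,0,0,60],[0,0,-3,0,0,0,60]]'
python3 -m jog '[[0,0,-2,0,0,0,60],[0.36,-2.49,-1,0,0,0,60],[0.3,-2.2,0,0,0,0,60],[0,0,0,0,0,0,60],[0,0,0,0,0,0,60]]'
cat > m4.py <<'E'
from h import *
t=vision.camera("top");s=vision.camera("side")
h=cv2.cvtColor(t["color"],cv2.COLOR_BGR2HSV)
for c,r in((t,(245,155,310,225)),(s,(280,205,340,260))):
    h=cv2.cvtColor(c["color"],cv2.COLOR_BGR2HSV); x0,y0,x1,y1=r
    m=np.zeros(h.shape[:2],np.uint8); m[y0:y1,x0:x1]=(((h[...,0]<8)|(h[...,0]>172))&(h[...,1]>120)&(h[...,2]>80))[y0:y1,x0:x1]*255
    k=max(cv2.findContours(m,cv2.RETR_EXTERNAL,cv2.CHAIN_APPROX_NONE)[0],key=cv2.contourArea)
    ys,xs=np.nonzero(m); uv=np.c_[xs,ys]; P=onplane(c,uv,55. if c is t else 52.)[:,:2].astype(np.float32)
    mu=P.mean(0); w,v=np.linalg.eigh(np.cov((P-mu).T)); d=v[:,1]
    print(uv.mean(0),mu,"ang",np.degrees(np.arctan2(d[1],d[0])),cv2.minAreaRect(P),len(P))
h=cv2.cvtColor(t["color"],cv2.COLOR_BGR2HSV)
crop(t,230,140,180,110,4,"t4.png"); crop(s,240,80,150,180,3,"s4.png")
print(monitor.read_state()["eef_pos"])
E
python3 m4.py
```

```text
clock: 8.8
eef_pos: [564.3, 14.8, 108.1]
eef_rot: [-3.142, 0.0, 0.243]
wrist_force: [0.1, -0.8, 0.1]
finger_gap: 56.0
clock: 9.3
eef_pos: [559.5, 61.8, 136.9]
eef_rot: [3.141, -0.0, 0.244]
wrist_force: [0.1, -1.3, -0.1]
finger_gap: 56.2
[274.02739726 191.20547945] [530.968   273.94098] ang 59.84535593314202 ((530.7297973632812, 273.65087890625), (51.764862060546875, 13.452744483947754), 60.731239318847656) 73
[310.77380952 235.57142857] [531.10126 281.70267] ang 62.06543194950653 ((531.47998046875, 280.5268249511719), (52.72157669067383, 20.18960952758789), 60.759212493896484) 84
[559.57474469  61.16236552 136.5284575 ]
```

View pics/t4.png

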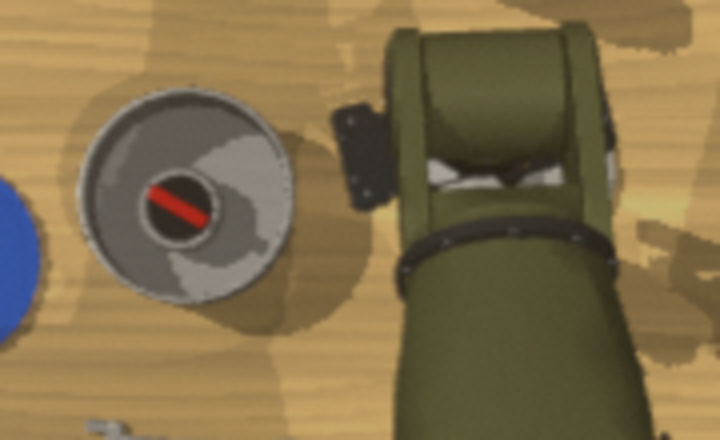

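View pics/s4.png

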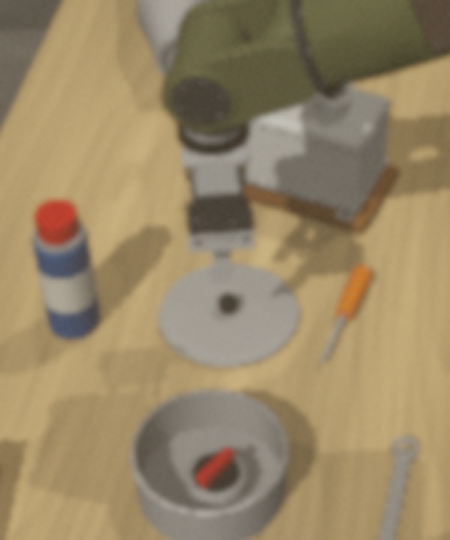

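The lid lies flat on the bench, knob up (side crop 228,303), well clear of everything. The cap's bar is at (274,191) in the top view, which gives (531,274) at 60.5°. That is 12.5 mm from the pan centre, inside the 15 mm limit, and the bar's size measures 52 x 13. Now turning and moving over it.

```bash
python3 -m jog '[[0,0,0,0,0,-0.1355,40],[0,0,0,0,0,-0.1355,40],[0,0,0,0,0,-0.1355,40],[0,0,0,0,0,-0.1355,40],[0,0,0,0,0,-0.1355,40],[0,0,0,0,0,-0.1355,40],[0,0,0,0,0,0,40]]'
python3 -m jog '[[2.85,-2.16,0,0,0,0,40],[2.85,-2.16,0,0,0,0,40],[2.85,-2.16,0,0,0,0,40],[2.85,-2.16,0,0,0,0,40],[2.85,-2.16,0,0,0,0,40],[2.85,-2.16,0,0,0,0,40],[0,0,0,0,0,0,40],[0,0,0,0,0,0,40]]'
```

```text
clock: 10.1
eef_pos: [559.6, 61.0, 136.4]
eef_rot: [-3.141, 0.0, 1.057]
wrist_force: [-0.1, -0.5, -0.2]
finger_gap: 37.6
clock: 10.9
eef_pos: [530.9, 274.4, 136.2]
eef_rot: [-3.141, 0.001, 1.053]
wrist_force: [-0.5, 0.3, -1.4]
finger_gap: 37.3
```

```bash
python3 -m jog '[[0,0,2.5,0,0,0,40],[0,0,2.5,0,0,0,40],[0,0,2,0,0,0,40],[0,0,0,0,0,0,40]]'
python3 - <<'E'
from h import *
s=vision.camera("side");print(monitor.read_state()["eef_pos"])
crop(s,270,180,80,80,7,"s5.png")
E
```

```text
clock: 11.3
eef_pos: [530.2, 272.5, 63.9]
eef_rot: [-3.139, 0.004, 1.052]
wrist_force: [-0.1, -0.4, -0.2]
finger_gap: 37.3
[530.95349104 273.09710979  65.8630937 ]
```

View pics/s5.png

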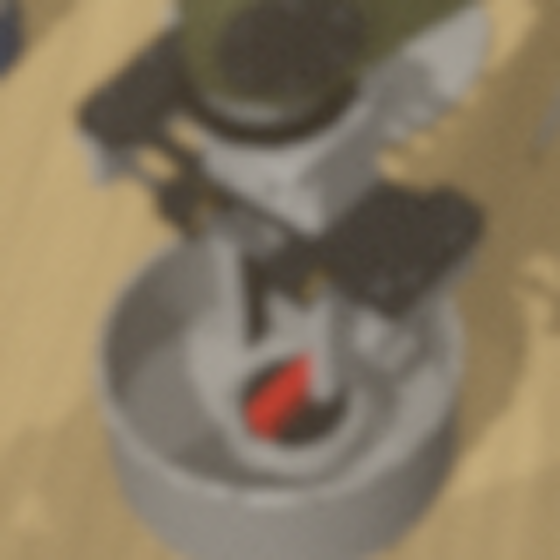

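The fingers stand either side of the red bar (crop 275,400), in line with it. Going down to just above the cap top (37 mm) and gripping.

```bash
python3 -m jog '[[0,0,1,0,0,0,40],[0,0,1,0,0,0,40],[0,0,0.5,0,0,0,40],[0,0,0.1,0,0,0,40],[0,0,0,0,0,0,40]]'
python3 -m jog '[[0,0,0,0,0,0,25],[0,0,0,0,0,0,15],[0,0,0,0,0,0,5],[0,0,0,0,0,0,5],[0,0,0,0,0,0,5],[0,0,0,0,0,0,5]]' 50
```

```text
clock: 11.85
eef_pos: [531.0, 274.6, 40.5]
eef_rot: [-3.142, 0.0, 1.056]
wrist_force: [1.0, -0.0, 0.4]
finger_gap: 37.5
clock: 12.45
eef_pos: [531.0, 274.5, 40.5]
eef_rot: [3.142, -0.0, 1.056]
wrist_force: [-0.3, 0.3, -0.1]
finger_gap: 11.5
```

```bash
python3 -m jog '[[0,0,-0.5,0,0,0,5],[0,0,-1.5,0,0,0,5],[0,0,-3,0,0,0,5],[0,0,-3,0,0,0,5],[0,0,-3,0,0,0,5],[0,0,-3,0,0,0,5],[0,0,-3,0,0,0,5],[0,0,-1,0,0,0,5]]'
python3 -m jog '[[0,0,0,0,0,0,5],[0,0,0,0,0,0,5]]'
cat > m5.py <<'E'
from h import *
t=vision.camera("top");s=vision.camera("side");print(monitor.read_state()["eef_pos"])
crop(s,260,130,120,100,6,"s6.png")
# tank top long edges: gradient peaks along rows in top view
g=cv2.GaussianBlur(cv2.cvtColor(t["color"],cv2.COLOR_BGR2GRAY),(0,0),0.7).astype(float)
import sys
yaw0=np.radians(-14); ex=np.array([np.cos(yaw0),np.sin(yaw0)]); ey=np.array([-ex[1],ex[0]])
c0=np.array([472,-237])+40*ex
from scipy.ndimage import map_coordinates
for side in(1,-1):
  for z in(140,):
    pts=[]
    for a in np.arange(-90,95,4.):
        b=np.arange(40,68,0.5); W=c0+a*ex+side*b[:,None]*ey
        q=proj(t,np.c_[W,np.full(len(W),float(z))]); v=map_coordinates(g,[q[:,1],q[:,0]],order=1)
        d=np.diff(v); i=np.argmin(d); 
        if d[i]<-2: pts.append((a,b[i]+.25,d[i]))
    P=np.array(pts); 
    import itertools
    r=np.polyfit(P[:,0],P[:,1],1)
    for _ in range(3):
        e=abs(P[:,1]-np.polyval(r,P[:,0])); k=e<max(1.5,2*np.median(e)); r=np.polyfit(P[k,0],P[k,1],1)
    print("side",side,"slope deg",np.degrees(np.arctan(r[0]))*side,"offset at centre",r[1],k.sum(),len(P),np.std(P[k,1]-np.polyval(r,P[k,0])))
E
python3 m5.py
```

```text
clock: 13.25
eef_pos: [531.7, 274.8, 224.8]
eef_rot: [3.138, -0.004, 1.056]
wrist_force: [0.0, 0.2, -1.0]
finger_gap: 11.4
clock: 13.45
eef_pos: [530.5, 274.3, 219.2]
eef_rot: [-3.141, 0.001, 1.056]
wrist_force: [0.7, -0.2, -1.8]
finger_gap: 11.4
[530.49498266 274.27774963 218.76785561]
side 1 slope deg -2.2878636054888184 offset at centre 53.64264100702008 34 47 0.7991428620631913
side -1 slope deg -0.680592283217218 offset at centre 49.422523278829935 37 43 0.8200791960820307
```

View pics/s6.png

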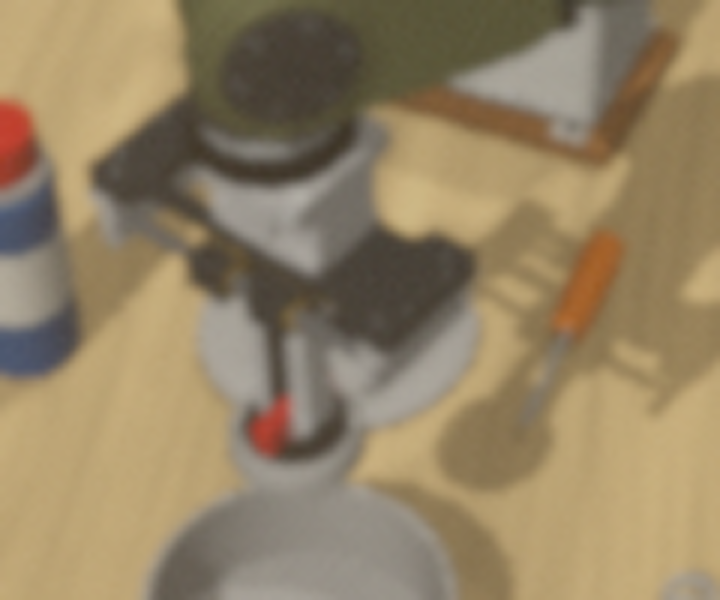

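```bash
cat > ov.py <<'E'
from h import *
import sys
def overlay(c,circs,x0,y0,w,h,S,name):
    g=cv2.resize(c["color"][y0:y0+h,x0:x0+w],None,fx=S,fy=S,interpolation=cv2.INTER_CUBIC); g0=g.copy()
    a=np.linspace(0,2*np.pi,73)
    for (x,y,z,R,col) in circs:
        q=proj(c,np.c_[x+R*np.cos(a),y+R*np.sin(a),0*a+z]); q=((q-[x0,y0]+.5)*S).astype(int)
        cv2.polylines(g,[q.reshape(-1,1,2)],True,col,1)
    cv2.imwrite("pics/"+name,np.hstack([g0,g]))
E
python3 - <<'E'
from ov import *
s=vision.camera("side"); p=monitor.read_state()["eef_pos"]; print(p)
zc=p[2]-19.5
overlay(s,[(p[0],p[1],zc+16,34,(0,0,255)),(p[0],p[1],zc,34,(0,255,0))],290,180,40,45,10,"s7.png")
E
```

```text
[530.57487072 274.32182701 218.93600134]
```

View pics/s7.png

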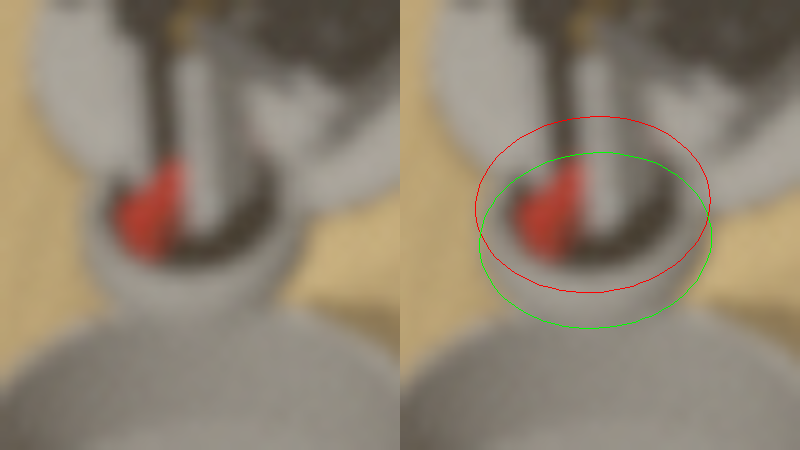

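The projected cap outline agrees with the picture to about 1 mm, so the cap is central in the fingers. Moving over the neck.

```bash
python3 -m jog '[[-2,0.85,0,0,0,0,5],[-3.39,1.43,0,0,0,0,5],[-3.39,1.43,0,0,0,0,5],[-3.39,1.43,0,0,0,0,5],[-3.39,1.43,0,0,0,0,5],[-3.39,1.43,0,0,0,0,5],[-3.39,1.43,0,0,0,0,5],[-3.39,1.43,0,0,0,0,5]]'
python3 -m jog '[[-3.39,1.43,0,0,0,0,5],[-3.39,1.43,0,0,0,0,5],[-3.39,1.43,0,0,0,0,5],[-3.39,1.43,0,0,0,0,5],[-3.39,1.43,0,0,0,0,5],[-3.39,1.43,0,0,0,0,5],[-2,0.85,0,0,0,0,5],[0,0,0,0,0,0,5]]'
python3 -m jog '[[-1.4,0.63,0,0,0,-0.042,5],[0,0,0,0,0,-0.042,5],[0,0,0,0,0,0,5],[0,0,0,0,0,0,5]]'
python3 - <<'E'
from ov import *
s=vision.camera("side"); st=monitor.read_state(); p=st["eef_pos"]; print(p,st["eef_rot"],st["wrist_force"])
zc=p[2]-19.5
overlay(s,[(p[0],p[1],zc+16,34,(0,0,255)),(p[0],p[1],zc,34,(0,255,0)),(472,-237,166,28.5,(255,0,0))],330,80,40,45,10,"s8.png")
E
```

```text
clock: 14.4
eef_pos: [498.1, -4.3, 219.7]
eef_rot: [-3.141, 0.0, 1.056]
wrist_force: [0.7, -0.4, -1.8]
finger_gap: 11.3
clock: 15.2
eef_pos: [470.0, -245.8, 219.3]
eef_rot: [-3.14, 0.0, 1.053]
wrist_force: [-0.1, -0.0, -0.5]
finger_gap: 11.8
clock: 15.6
eef_pos: [469.4, -258.4, 220.1]
eef_rot: [-3.141, -0.0, 1.139]
wrist_force: [-0.1, -0.1, -1.3]
finger_gap: 11.5
[ 469.44800088 -258.42203289  220.21888004] [-3.14112931e+00 -9.59674250e-05  1.13931620e+00] [ 1.25374537 -0.4744079  -1.62469788]
```

View pics/s8.png

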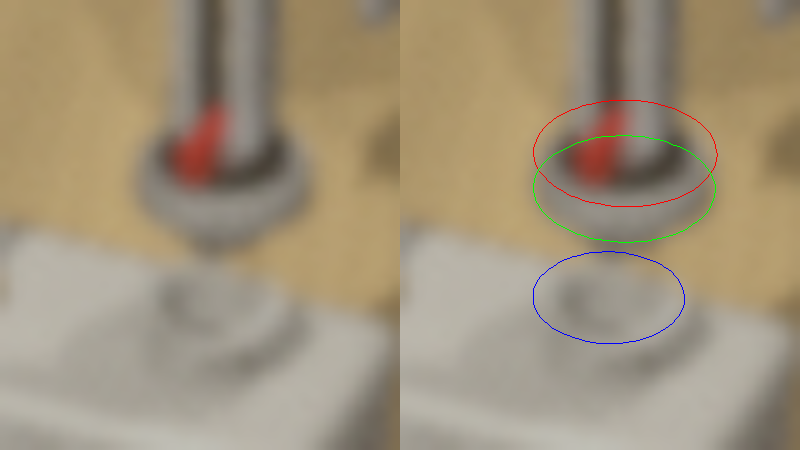

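I counted rows wrong and overshot 21 mm in -y, still in free space at safe height. The side picture shows the cap (centre column about 225 in the crop) right where the TCP says. The neck stands uncovered below it, so I'll use that for one sharper neck check.

```bash
python3 - <<'E'
from ov import *
s=vision.camera("side")
c=dict(s); c["color"]=cv2.convertScaleAbs(s["color"],alpha=2.2,beta=-190)
overlay(c,[(472,-237,166,28.5,(255,0,0)),(472,-237,166,19.5,(0,200,0)),(472,-237,163,28.5,(0,0,255))],340,100,26,22,15,"s9.png")
g=cv2.cvtColor(s["color"],cv2.COLOR_BGR2GRAY); print(g[104:120,341:364])
E
```

```text
[[164 164 163 163 162 160 155 145 132 119 112 113 119 122 134 146 154 157
  157 159 159 161 160]
 [169 170 168 164 163 163 162 156 145 132 125 130 136 138 144 153 158 159
  160 158 158 161 161]
 [176 175 172 168 164 162 160 159 153 146 144 148 151 149 148 155 158 159
  158 159 159 160 161]
 [180 179 176 171 164 158 151 152 151 152 154 156 154 152 151 155 161 160
  158 158 159 160 160]
 [180 177 174 169 160 146 140 142 147 151 154 155 154 151 153 158 163 162
  156 157 158 160 159]
 [178 174 170 165 153 137 131 135 144 149 155 154 153 151 153 161 165 161
  153 155 157 159 159]
 [173 169 165 160 149 133 129 135 145 151 154 155 153 152 156 164 169 159
  150 153 158 161 159]
 [167 162 159 158 149 139 132 136 143 149 151 154 156 157 163 167 165 153
  145 149 160 168 167]
 [163 160 158 155 150 144 138 137 140 142 145 153 160 164 166 165 156 144
  139 147 160 170 172]
 [161 162 158 153 148 146 146 146 147 147 150 157 162 165 163 154 144 137
  136 148 162 173 177]
 [162 163 159 153 148 147 151 153 155 155 155 156 157 153 148 141 135 136
  143 155 169 175 177]
 [162 162 159 155 147 150 151 154 154 152 148 146 141 136 132 133 135 143
  155 167 173 176 176]
 [163 163 161 156 152 151 152 154 152 145 141 138 134 127 128 137 144 155
  167 174 178 177 177]
 [161 161 161 157 155 152 154 153 150 145 142 141 138 136 142 152 163 170
  175 177 178 178 176]
 [160 160 161 158 158 154 155 155 152 151 150 148 149 150 160 170 174 177
  178 179 177 177 175]
 [161 159 162 161 159 159 158 157 157 157 156 156 159 165 171 177 178 178
  179 178 178 176 173]]
```

View pics/s9.png

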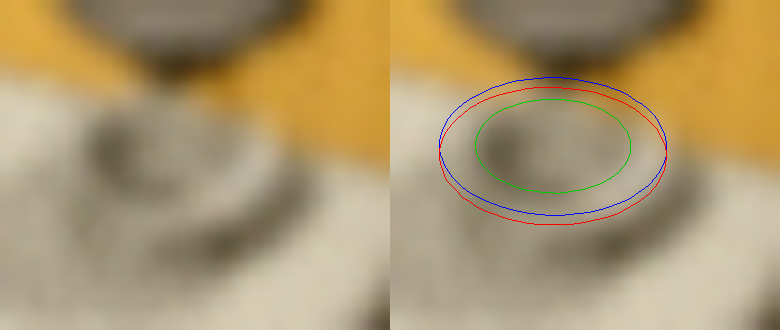

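```bash
python3 - <<'E'
from h import *
from scipy.ndimage import map_coordinates
from scipy.optimize import least_squares
t=vision.camera("top"); g=cv2.cvtColor(cv2.imread("pics/top0.png"),cv2.COLOR_BGR2GRAY).astype(float)
c=np.array([472,-237.])
for lo,hi,sg,nm in((15,25,1,"bore"),(24,34,-1,"flange")):
  c=np.array([472,-237.])
  for it in range(4):
    P=[]
    for a in np.radians(np.arange(0,360,5)):
        r=np.arange(lo,hi,.25); W=c+r[:,None]*[np.cos(a),np.sin(a)]
        q=proj(t,np.c_[W,np.full(len(W),166.)]); v=map_coordinates(g,[q[:,1],q[:,0]],order=3)
        d=np.diff(v)*sg; i=np.argmax(d)
        if d[i]>2 and 0<i<len(d)-1: P.append(W[i]*.5+W[i+1]*.5)
    P=np.array(P); R0=19.5 if nm=="bore" else 28.5
    f=least_squares(lambda x:np.hypot(*(P-x[:2]).T)-x[2],[*c,R0],loss="soft_l1",f_scale=.7)
    f2=least_squares(lambda x:np.hypot(*(P-x).T)-R0,c,loss="soft_l1",f_scale=.7)
    c=f2.x
  print(nm,f.x,"fixed R",f2.x,len(P),np.median(abs(f2.fun)))
E
```

```text
bore [ 472.2740716  -237.07337708   19.25222542] fixed R [ 472.21327212 -237.0402338 ] 63 0.385060919078267
flange [ 472.48116962 -236.79019919   28.22141063] fixed R [ 472.78927314 -236.73969823] 30 0.36271464475357895
```

The top-view circle fits give (472.3,-237.0) from the bore and (472.8,-236.7) from the flange. The side view suggests about 1–2 mm less in x. I'll take (471.5,-237) and feel the way down.

```bash
python3 -m jog '[[1,-0.35,0,0,0,0,5],[1.03,-0.35,0,0,0,0,5],[0,0,0.8,0,0,0,5],[0,0,0.8,0,0,0,5],[0,0,0,0,0,0,5],[0,0,0,0,0,0,5]]' 60
python3 -m jog '[[0,0,0.4,0,0,0,5],[0,0,0.4,0,0,0,5],[0,0,0.4,0,0,0,5],[0,0,0.3,0,0,0,5],[0,0,0,0,0,0,5]]'
python3 - <<'E'
from ov import *
s=vision.camera("side"); st=monitor.read_state(); p=st["eef_pos"]; print(p,st["eef_rot"],st["wrist_force"])
zc=p[2]-19.5
overlay(s,[(p[0],p[1],zc+16,34,(0,0,255)),(p[0],p[1],zc,34,(0,255,0)),(472,-237,166,28.5,(255,0,0))],330,80,40,45,10,"s10.png")
E
```

```text
clock: 16.35
eef_pos: [471.4, -237.8, 204.1]
eef_rot: [-3.141, -0.0, 1.14]
wrist_force: [0.1, -0.1, -1.0]
finger_gap: 11.5
clock: 16.85
eef_pos: [471.3, -237.6, 188.9]
eef_rot: [-3.141, -0.0, 1.14]
wrist_force: [-0.0, -0.1, -1.7]
finger_gap: 11.3
[ 471.43825841 -237.68200469  189.25917828] [-3.14124980e+00 -3.02979791e-05  1.13973856e+00] [ 0.3347562   0.09265456 -2.60509992]
```

View pics/s10.png

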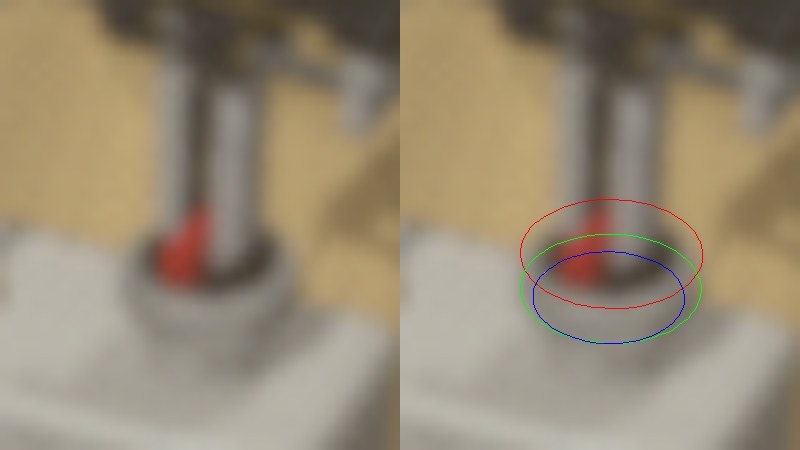

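The cap sits over the neck and the seal entered the bore without side force. Continuing down in small steps.

```bash
python3 -m jog '[[0,0,0.2,0,0,0,5],[0,0,0.2,0,0,0,5],[0,0,0,0,0,0,5]]'
python3 -m jog '[[0,0,0.2,0,0,0,5],[0,0,0.1,0,0,0,5],[0,0,0,0,0,0,5]]'
```

```text
clock: 17.2
eef_pos: [471.4, -237.7, 185.2]
eef_rot: [-3.141, -0.0, 1.14]
wrist_force: [0.2, -0.5, -1.3]
finger_gap: 11.5
clock: 17.5
eef_pos: [471.5, -237.7, 182.6]
eef_rot: [3.142, -0.0, 1.14]
wrist_force: [-0.3, -0.1, -1.5]
finger_gap: 11.7
```

```bash
python3 -m jog '[[0,0,0.15,0,0,0,5],[0,0,0.15,0,0,0,5],[0,0,0,0,0,0,5]]'
python3 -m jog '[[0,0,0.15,0,0,0,5],[0,0,0.1,0,0,0,5],[0,0,0,0,0,0,5]]'
```

```text
clock: 17.8
eef_pos: [471.5, -237.7, 179.8]
eef_rot: [3.141, 0.0, 1.14]
wrist_force: [-2.5, 1.2, 7.3]
finger_gap: 11.4
clock: 18.1
eef_pos: [471.5, -237.7, 177.6]
eef_rot: [3.141, 0.0, 1.14]
wrist_force: [-4.7, 2.4, 8.1]
finger_gap: 11.4
```

The vertical push matches the spring (about 9.6 N against 10 expected here), so the tabs are going through the notches. A side force of 5 N along tool -y says to ease 1 mm that way, which agrees with the side view.

```bash
python3 -m jog '[[0,-0.1,0,0,0,0,5],[0,0,0,0,0,0,5],[0,0,0,0,0,0,5]]'; python3 -c "
from cell import monitor
s=monitor.read_state();print(s['moment'],s['wrist_force'])"
```

```text
clock: 18.4
eef_pos: [471.3, -237.6, 178.0]
eef_rot: [3.139, 0.0, 1.14]
wrist_force: [0.9, 1.4, 8.0]
finger_gap: 11.7
[ 0.04436736 -0.19806086  0.00998659] [0.93014083 1.43232221 7.95690392]
```

```bash
python3 -m jog '[[0,0,0.1,0,0,0,5],[0,0,0.1,0,0,0,5],[0,0,0,0,0,0,5]]'; python3 -c "
from cell import monitor
s=monitor.read_state();print(s['moment'],s['wrist_force'])"
```

```text
clock: 18.7
eef_pos: [471.3, -237.6, 176.1]
eef_rot: [3.139, 0.0, 1.14]
wrist_force: [-1.3, 1.5, 11.2]
finger_gap: 11.3
[ 0.16543609  0.0158558  -0.07651655] [-1.26066227  1.53151325 11.18764969]
```

```bash
python3 -m jog '[[0,0,0.1,0,0,0,5],[0,0,0.1,0,0,0,5],[0,0,0,0,0,0,5]]'; python3 -m jog '[[0,0,0.05,0,0,0,5],[0,0,0.0,0,0,0,5]]'; python3 -m jog '[[0,0,0.05,0,0,0,5],[0,0,0.0,0,0,0,5]]'
```

```text
clock: 19.0
eef_pos: [471.3, -237.6, 174.3]
eef_rot: [3.139, 0.0, 1.14]
wrist_force: [-1.3, 1.8, 10.9]
finger_gap: 11.4
clock: 19.2
eef_pos: [471.3, -237.6, 173.9]
eef_rot: [3.139, 0.0, 1.14]
wrist_force: [-1.5, 1.6, 12.5]
finger_gap: 11.5
clock: 19.4
eef_pos: [471.3, -237.6, 173.5]
eef_rot: [3.139, 0.0, 1.14]
wrist_force: [-2.5, 1.7, 12.2]
finger_gap: 11.3
```

```bash
python3 -m jog '[[0,0,0.05,0,0,0,5],[0,0,0.0,0,0,0,5]]'; python3 -m jog '[[0,0,0.05,0,0,0,5],[0,0,0.0,0,0,0,5],[0,0,0,0,0,0,5]]'
```

```text
clock: 19.6
eef_pos: [471.3, -237.6, 173.4]
eef_rot: [3.138, 0.0, 1.14]
wrist_force: [-3.8, 2.9, 17.9]
finger_gap: 11.1
clock: 19.9
eef_pos: [471.3, -237.6, 173.4]
eef_rot: [3.138, 0.0, 1.14]
wrist_force: [-5.9, 5.0, 21.7]
finger_gap: 11.4
```

The cap has bottomed: TCP stays at 173.4 while the force rises to 22 N. Easing 0.5 mm of press, then turning clockwise.

```bash
python3 -m jog '[[0,0,-0.05,0,0,0,5],[0,0,0,0,0,0.06,5],[0,0,0,0,0,0.06,5],[0,0,0,0,0,0.06,5],[0,0,0,0,0,0.06,5],[0,0,0,0,0,0,5]]'; python3 -c "
from cell import monitor
s=monitor.read_state();print(s['moment'],s['wrist_force'])"
```

```text
clock: 20.5
eef_pos: [471.7, -237.7, 173.4]
eef_rot: [3.137, -0.001, 0.898]
wrist_force: [-1.2, 0.8, 14.4]
finger_gap: 11.3
[ 0.3603935  -0.0740442   0.05523762] [-1.15061798  0.84396325 14.36002185]
```

```bash
python3 -m jog '[[0,0,0.03,0,0,0.08,5],[0,0,0,0,0,0.08,5],[0,0,0,0,0,0.08,5],[0,0,0,0,0,0.08,5],[0,0,0,0,0,0.08,5],[0,0,0,0,0,0.08,5],[0,0,0,0,0,0.08,5],[0,0,0,0,0,0,5]]'; python3 -c "
from cell import monitor
s=monitor.read_state();print(s['moment'],s['wrist_force'])"
```

```text
clock: 21.3
eef_pos: [471.8, -237.7, 173.3]
eef_rot: [3.138, -0.003, 0.337]
wrist_force: [-0.7, 2.8, 16.6]
finger_gap: 11.2
[0.33656496 0.09279115 0.10603892] [-0.66877993  2.80428131 16.62904242]
```

Turning freely with the cap still home, with about 0.55 rad to go to the expected stop.

```bash
python3 -m jog '[[0,0,0,0,0,0.08,5],[0,0,0,0,0,0.08,5],[0,0,0,0,0,0.08,5],[0,0,0,0,0,0.08,5],[0,0,0,0,0,0.06,5],[0,0,0,0,0,0.04,5],[0,0,0,0,0,0,5]]'; python3 -c "
from cell import monitor
s=monitor.read_state();print(s['moment'],s['wrist_force'])"
```

```text
clock: 22.0
eef_pos: [471.7, -237.8, 173.4]
eef_rot: [3.14, -0.004, -0.081]
wrist_force: [-1.3, 2.1, 17.0]
finger_gap: 11.7
[0.29460817 0.28082879 0.09335503] [-1.25285698  2.05193797 17.04586003]
```

```bash
for i in 1; do python3 -m jog '[[0,0,0,0,0,0.04,5],[0,0,0,0,0,0.04,5],[0,0,0,0,0,0.03,5],[0,0,0,0,0,0,5]]'; python3 -c "
from cell import monitor
s=monitor.read_state();print(s['moment'])"; done
python3 -m jog '[[0,0,0,0,0,0.03,5],[0,0,0,0,0,0.02,5],[0,0,0,0,0,0,5]]'; python3 -c "
from cell import monitor
s=monitor.read_state();print(s['moment'])"
```

```text
clock: 22.4
eef_pos: [471.7, -237.8, 173.4]
eef_rot: [3.14, -0.004, -0.191]
wrist_force: [-1.4, 1.5, 18.5]
finger_gap: 11.2
[0.17829261 0.32197117 0.14380029]
clock: 22.7
eef_pos: [471.7, -237.7, 173.4]
eef_rot: [3.14, -0.004, -0.24]
wrist_force: [-1.0, 1.8, 17.7]
finger_gap: 11.1
[0.33767214 0.31118736 0.27850819]
```

```bash
python3 -m jog '[[0,0,0,0,0,0.02,5],[0,0,0,0,0,0,5]]'; python3 -c "
from cell import monitor
s=monitor.read_state();print(s['moment'])"
python3 -m jog '[[0,0,0,0,0,0.02,5],[0,0,0,0,0,0,5]]'; python3 -c "
from cell import monitor
s=monitor.read_state();print(s['moment'],s['eef_rot'])"
```

```text
clock: 22.9
eef_pos: [471.8, -237.8, 173.4]
eef_rot: [3.14, -0.005, -0.261]
wrist_force: [0.7, 1.6, 17.2]
finger_gap: 11.7
[0.29144635 0.15242394 0.09908611]
clock: 23.1
eef_pos: [471.9, -237.9, 173.4]
eef_rot: [3.14, -0.005, -0.28]
wrist_force: [0.8, 1.3, 17.5]
finger_gap: 11.4
[0.15096184 0.02592949 0.24337072] [ 3.14039406 -0.00502034 -0.28038073]
```

```bash
python3 -m jog '[[0,0,0,0,0,0.02,5],[0,0,0,0,0,0.01,5],[0,0,0,0,0,0,5]]'; python3 -c "
from cell import monitor
for i in range(1):
  s=monitor.read_state();print(s['moment'],s['eef_rot'],s['joints'][5],s['effort'][5])"
python3 -m jog '[[0,0,0,0,0,0.02,5],[0,0,0,0,0,0.01,5],[0,0,0,0,0,0,5]]'; python3 -c "
from cell import monitor
s=monitor.read_state();print(s['moment'],s['eef_rot'],s['joints'][5],s['effort'][5])"
```

```text
clock: 23.4
eef_pos: [472.0, -237.8, 173.4]
eef_rot: [3.141, -0.005, -0.31]
wrist_force: [0.8, 1.6, 16.7]
finger_gap: 11.6
[ 0.28370907 -0.12943492  0.40478974] [ 3.14063687 -0.00527176 -0.30982278] 1.3443757687023814 0.5914458632469177
clock: 23.7
eef_pos: [472.1, -237.8, 173.4]
eef_rot: [3.141, -0.005, -0.34]
wrist_force: [2.6, 2.2, 16.5]
finger_gap: 11.2
[ 0.30832181 -0.2999688   0.60902223] [ 3.14085817 -0.00547966 -0.33964792] 1.3743060400318028 0.747374352067709
```

Joint 6 effort and the yaw moment now climb (0.2, 0.4, 0.6 N m), so the cap is at its stop. Checking in pictures.

```bash
python3 - <<'E'
from ov import *
s=vision.camera("side");t=vision.camera("top"); st=monitor.read_state(); p=st["eef_pos"]; print(p)
overlay(s,[(p[0],p[1],154+16,34,(0,0,255)),(p[0],p[1],154,34,(0,255,0))],330,85,40,40,10,"s11.png")
crop(s,240,70,150,190,3,"s12.png"); crop(t,240,130,260,130,3,"t12.png")
E
```

```text
[ 472.08169878 -237.75798938  173.42200492]
```

View pics/s11.png

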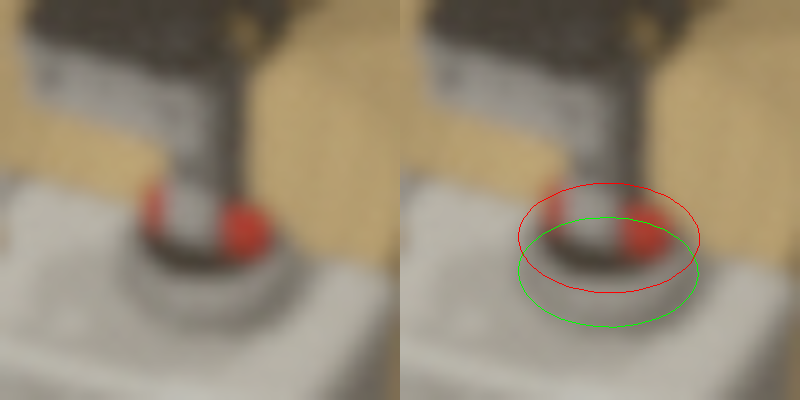

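View pics/s12.png

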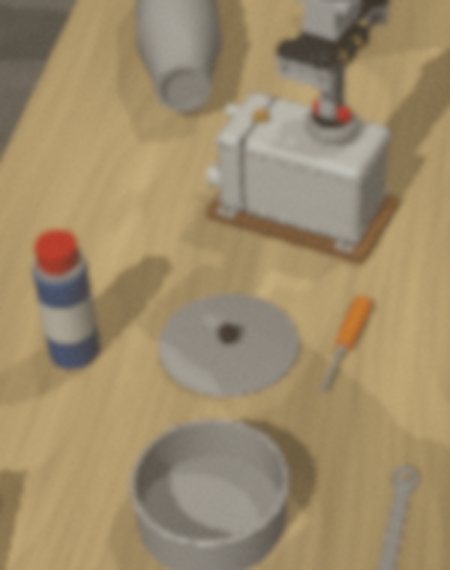

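View pics/t12.png

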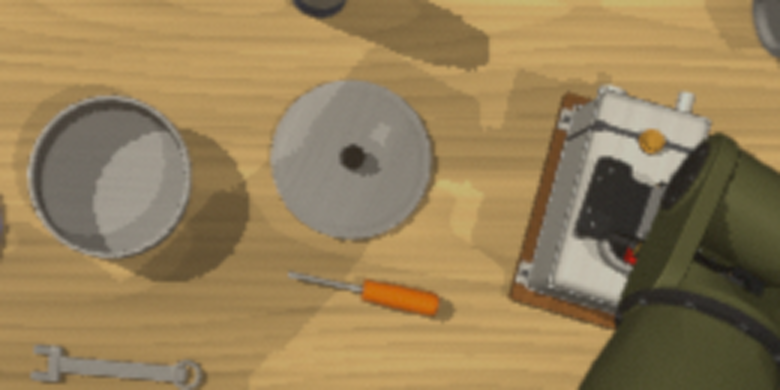

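```bash
python3 - <<'E'
from h import *
s=vision.camera("side")
h=cv2.cvtColor(s["color"],cv2.COLOR_BGR2HSV); x0,y0=340,98
b=h[y0:115,x0:362]; w=(((b[...,0]<8)|(b[...,0]>172))&(b[...,1]>75)).astype(np.uint8)
n,l,st,ce=cv2.connectedComponentsWithStats(w); print(st[1:],ce[1:]+[x0,y0])
k=[i for i in range(1,n) if st[i,4]>2]; P=onplane(s,(ce+[x0,y0])[k],180.); print(P)
d=P[0]-P[-1]; print(np.degrees(np.arctan2(d[1],d[0])))
e=np.array([np.cos(np.radians(-14.5)),np.sin(np.radians(-14.5)),0])
q=proj(s,[np.array([472,-237,188])+26*e,np.array([472,-237,188])-26*e]);print("expected bar-end px",q)
st=monitor.read_state();print(st["wrist_force"],st["moment"])
E
```

```text
[[ 4  6  3  5  9]
 [12  7  5  6 27]] [[345.22222222 105.77777778]
 [353.81481481 107.74074074]]
[[ 491.70470803 -236.76473081  180.        ]
 [ 458.41089557 -229.10293894  180.        ]]
-12.959653554455286
expected bar-end px [[344.0347286  102.84666247]
 [357.01458077 106.02900677]]
[ 2.25455045  1.7248263  17.50762872] [ 0.34131309 -0.24111725  0.5363085 ]
```

The bar reads about -13° in the picture, against tank -14.5°. The torque onset at about -0.255 rad also fits the stop. Easing the twist a little, pressing 1 mm firmer for margin, holding grip at 60 N.

```bash
python3 -m jog '[[0,0,0.05,0,0,-0.02,5],[0,0,0.05,0,0,-0.015,5],[0,0,0,0,0,0,0],[0,0,0,0,0,0,0],[0,0,0,0,0,0,0],[0,0,0,0,0,0,0]]' 60
python3 - <<'E'
from h import *
import time
t=vision.camera("top");s=vision.camera("side");st=monitor.read_state()
print(st["clock"],st["eef_pos"],st["eef_rot"],st["wrist_force"],st["moment"],st["finger_gap"],st["effort"][5],abs(st["qd"]).max())
crop(s,330,85,40,40,12,"s13.png")
# lid knob & pan check
print("lid",onplane(t,[(240+353/3-.3,130+157/3-.3)],25)[0].round(),"pan",onplane(t,[(240+109/3-.3,130+177/3-.3)],68)[0].round())
E
```

```text
clock: 24.45
eef_pos: [472.2, -237.7, 173.4]
eef_rot: [3.141, -0.006, -0.305]
wrist_force: [-0.8, 4.9, 24.7]
finger_gap: 11.5
24.55 [ 472.22746719 -237.7523333   173.34820767] [ 3.14076636 -0.00634758 -0.30486526] [-1.34728225  5.07031711 25.27827491] [0.76700999 0.34405505 0.06837745] 11.808378057817922 0.03480197978205979 0.001707296861675976
lid [565.  13.  25.] pan [537. 267.  68.]
```

View pics/s13.png

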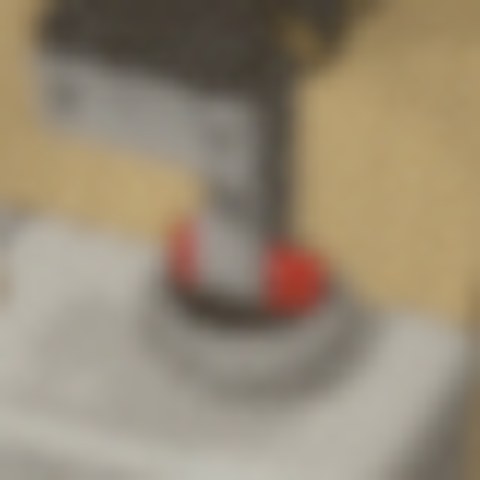

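The twist torque dropped to near zero after easing, so I'm restoring a bit of it to hold the cap against its stop.

```bash
python3 -m jog '[[0,0,0,0,0,0.02,0],[0,0,0,0,0,0.005,0],[0,0,0,0,0,0,0],[0,0,0,0,0,0,0],[0,0,0,0,0,0,0]]' 60
python3 - <<'E'
from h import *
s=vision.camera("side");st=monitor.read_state()
print(st["clock"],st["eef_pos"],st["eef_rot"],st["wrist_force"],st["moment"],st["finger_gap"],st["effort"][5],abs(st["qd"]).max())
order.sign_off()
E
```

```text
clock: 25.05
eef_pos: [472.2, -237.8, 173.3]
eef_rot: [3.141, -0.006, -0.329]
wrist_force: [-1.3, 3.8, 25.8]
finger_gap: 11.2
25.1 [ 472.22335851 -237.74185769  173.33396054] [ 3.14071555 -0.00628619 -0.32928339] [-0.74167792  4.02522344 25.12593366] [0.7982354  0.34359642 0.4144962 ] 11.441696051666034 0.4568451549857855 0.001001090233027598
the job is handed in; nothing more can be done
```

I handed the job in at 25.1 s with the cap home on the neck, turned to its stop and still held; `sign_off` gives no verdict.

**What I did:** I lifted the grey steel lid by its knob and set it down gently on the bench at about (565, 14), knob up. I then took the cap out of the pan by its bar, pushed it onto the neck with its tabs through the notches, and turned it clockwise until torque built up. The bar is still gripped, at 60 N commanded.

**Last checks:**
- **Cap pressed home:** the gripper stopped going down at 173.3 mm, where 173.5 was expected. The push is about 25 N, against the spring's 14 N.
- **Cap centred:** the gripper is within about 1 mm of the neck position I measured, at (472.2, -237.7).
- **At the stop:** the twist torque is 0.41 N m and the arm is at rest.
- **Lid:** it lay flat and in place in the last pictures.
- **Pan and bystanders:** the spray can, screwdriver and spanner looked untouched. My rough check of the pan's position agreed with the start to within a few millimetres.

**What disagreed:**
- **Yaw:** the gripper's yaw is -0.33 rad, while the tank measures about -0.25. The pictures put the bar itself at about -0.23, so the pads seem to have twisted slightly on the bar. All three are within the 0.16 rad tolerance.
- **Neck position:** the top and side cameras differed by 1–2 mm on its x position; I settled that by feel on the way down.
- **Overshoot:** one move to the neck went 21 mm too far because I miscounted rows. It was in free space and I corrected it.

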